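# Dock the jar caddy over the ramp lip

## Task

Push the wooden jar caddy, without lifting it, up the ramp and over the raised lip into the guides of the storage dock. Once it lies flat behind the lip, keep pushing gently until it meets the cork pad and the sprung pad has given about 3 mm (never as much as 6 mm), then back away so the caddy stays resting against the pad. Leave the jar and the ladle where they are.

Things in the scene. Friction and masses are not known exactly. Their poses are not given: they have to be found in the camera images.
- caddy_mid (a point): Centre of the wooden block of the caddy: 130 mm long (x), 110 wide (y), 45 high, 22.5 mm above its underside; four capped jars fixed on top reach 70 mm above the underside. About 0.4 to 0.75 kg, too wide to grasp. Starts on the ledge before the ramp, off-line by up to 20 mm and 10 degrees. x points forward to the ramp. Never raise this point over 65 mm above the ledge.
- caddy_rear (a point): Centre of the caddy's plain upright rear face, 22.5 mm above its underside, axes as the caddy's (x forward): push here, with less than 25 N. Fingers spread along the face (y), tips about 20 mm above the surface under this face, keep the caddy straight.
- dock: Fixed wooden dock; origin at ledge height on the centre line under the ramp's top edge. x is the push direction, y left, z up. Ramp rises from x = -130 mm (0 high) to x = 0 (22 mm high). Side guides, tops 34 mm above the ledge, inner faces 61 mm either side of the centre line from x = -15 mm on; they flare to 93 mm at the ramp's foot.
- lip (a point): Far edge of the raised lip, on top, at dock x = 12 mm, 22 mm above the ledge; axes as the dock's. Behind it the surface drops 6 mm to the flat deck, 16 mm above the ledge. The caddy lies flat on the deck once its rear face is past this point: its centre is then beyond dock x = 77 mm, 38.5 mm above the ledge.
- stop: Stop at the dock's end; origin on the deck at dock x = 190 mm, axes as the dock's. An upright cork pad 100 mm wide, 8 to 48 mm above the deck, sits on a clamped carriage: its front face is anywhere from 28 mm before to 28 mm past this origin along x, NOT measured by this pose: see or feel it. The pad must carry over 3 N for 0.3 s, never over 15 N.
- pad_zone (a point): Middle of the zone along x in which the pad's face may be, 28 mm above the deck, fixed to the stop (not to the pad). The pad is sprung: it gives 1 mm along +x per 2.5 N and bottoms at 10 mm. The caddy's sliding friction on the deck (1 to 4 N) adds to what the pusher feels; it then holds the caddy against the pad when the pusher leaves.
- jar: Bystander: small capped glass jar, 60 mm wide, 75 mm high, standing on the far side of the dock; origin at its underside. Do not move.
- ladle: Bystander: stainless ladle lying along its x axis, about 305 mm long (bowl at x = +110 mm, 80 mm wide, 31 mm high); origin on the ledge under the handle. Do not move.
There are look-alikes about, which are no part of the job. Of the things that look like the part that bears caddy_mid, the largest one is meant.

How it is judged:
On the way, in this order (a step that is already met when the one before it is completed fails the run):
1. the caddy has been pushed over the lip and lies flat on the deck behind it (x of caddy_mid in the frame of dock above 0.076 m and z of caddy_mid in the frame of dock between 0.035 and 0.0415 m and angle between caddy_mid's own z axis and vertical below 0.05 rad), for 0.1 s.
2. the caddy presses the sprung pad with more than 3 N (all of step 1 and contact force between caddy and stop above 3 N), for 0.3 s.
At the end, for the whole second after the job is handed in: The caddy rests flat (within 0.05 rad) on the deck behind the lip, its centre beyond dock x = 76 mm, between the guides (within 10 mm of the centre line, within 0.12 rad of the dock's direction), at rest and still touching the cork pad (more than 0.1 N) (all of step 1 and y of caddy_mid in the frame of dock between -0.01 and 0.01 m and angle between the x axis of caddy_mid and the x axis of dock, either way round below 0.12 rad and contact force between caddy and stop above 0.1 N and linear speed of caddy below 0.01 m/s).
It fails at once if the pad is pressed with more than 15 N (6 mm) (contact force between caddy and stop above 15 N).
It fails at once if the fingers push the caddy with more than 25 N (contact force between the fingers and caddy above 25 N).
It fails at once if the caddy is lifted: its centre more than 65 mm above the ledge (height (world z) of caddy_mid above 0.065 m).
It fails at once if the caddy is tipped by more than 0.35 rad (angle between caddy_mid's own z axis and vertical above 0.35 rad).
It fails at once if the jar or the ladle is moved by more than 15 mm (distance of any of jar, ladle from where it was at the start of the episode above 0.015 m).
It also fails if it takes over 72 s, if anything falls off the work surface, if the arm or the gripper's body presses on something with over 40 N, if the wrist force passes 120 N, or if a joint passes its speed limit or range.

## Robot

A 6-joint arm with a two-finger parallel gripper is mounted at the origin on the work surface. World frame = base frame: x ahead of the robot, y to its left, z up, the work surface at z = 0. Lengths are in m, angles in rad, forces in N, time in s.
With the tool pointing down it reaches from about 0.25 to 0.775 m from the base axis. Payload 4 kg.
Tool frame: the origin (TCP) lies between the finger pads; the fingertips stand 25 mm ahead of it and the grasp point (between the pads) lies 6 mm ahead of it (robot.tip_reach is the z of the fingertips in the tool frame, in m); z points along the fingers, y is the line along which they close (so a half turn about z gives the same grasp; the last joint's range is limited). The gripper opens to 94 mm and grips with 3 to 60 N. Pads are 16 mm wide; open, the fingers measure 119 mm over their backs; the gripper's body (75 mm by 177 mm) begins 78 mm behind the grasp point.
Start: joints at [1.124, 0.087, 1.371, -0, 1.684, -0.103], TCP at [0.185, 0.518, 0.231] pointing down, gripper open.
Joint ranges: [-3.1, 3.1], [-0.76, 2.03], [0.27, 2.55], [-1.08, 4.22], [0.17, 2.65], [-2.57, 2.57]. Speed limits (rad/s): [2.79, 2.79, 3.14, 3.14, 3.14, 3.14].

## Interface

Orientations are given as [roll, pitch, yaw] about the fixed x, y, z axes, in that order (R = Rz(yaw) Ry(pitch) Rx(roll)).
In Python, from bench import robot gives the robot as it stands. The module is installed in compiled form; this text tells all that it offers.
- The arm moves only by the shell command python3 -m handwheel 'ROWS'. ROWS is JSON, a list of rows, each a list of 3 entries, a list of its own where there are three numbers: the turn, a rotation vector about the world's x, y, z in units of 90 degrees (1.0 is 90 degrees), then the shift along the world's x, y, z in units of 0.05 m (1.0 is 0.05 m), then the closure, from 0 (fully open) to 1 (shut). A call has 1 to 5 rows; each row shifts and turns the commanded pose from where the row before left it; what a row does not reach is not made up. A row lasts 1/10 s, in which the tool goes at most 50 mm and 8.59 degrees, less where a joint would pass 70% of its speed; a pose out of reach is approached as far as the arm can. A call with a number of a shift or a turn outside -1 to 1 is refused whole. A call with a gripper value outside its range is refused whole. The fingers move at their own pace and stop on an object; the grip force is fixed at half the most. Time passes only in rows, so rows that do not move let the fingers close. It gives the time, the measured TCP pose, the force, the opening and the grip force at its end, in the units of the state.
- robot.get_obs(): the state, without advancing time (a new reading comes with each control period).
- robot.snapshot(name): name is "scene" or "top" or "wrist"; returns (picture, depth): 400x640x3 uint8, red, green, blue; 400x640 float32, m along the optical axis (not along the pixel's ray), 0 where there is no reading.
- robot.calibration(name): a dict with "mtx" (3x3 intrinsics, pixels), "extrinsics" (4x4, takes a point from camera to world coordinates); the wrist camera has in their place "hand_eye" (4x4, takes a point from camera to tool coordinates, whose origin is the TCP and whose axes are the flange's). Camera axes: x right, y down, z forward; pixel columns grow to the right and rows downward; lengths in m; the calibration is good to about 2 mm. A picture is of the moment at which its call begins: read the wrist's pose just before it. calibration takes no time and is no camera call.
- robot.close_job(): hands the job in; it is judged then, once.
Trained networks look in the newest picture that a camera, given by its name, has taken for a name from the list of things; names that differ only in an ending like _2 or _b are one class to them, and where a whole thing is asked for, a point or a joint stands for the part that bears it (a point fixed in the world has none). Each returns a list of dicts, best first, with "p" (0 to 1); they miss things now and then, are a little off and sometimes report something else, mostly with a low value. They report only what shows in the picture. A call takes as long as a camera call. They do not tell look-alikes from the thing itself.
- robot.boxes_of(query, camera): "bbox" ([left, top, right, bottom] in pixels, round what is visible of it).
The state is a dict: "time": time; "joint_positions": joint angles; "qvel": joint speeds; "joint_torque": joint torques, N m; "tool_pos": TCP position; "ee_rot": TCP orientation; "wrist_force": force on the tool from outside, world axes, zero at the start; "wrist_torque": the same for the moment, N m; "width": finger opening in m; "finger_force": force on a finger pad.
Only numpy, scipy, OpenCV 4.12 (cv2) and the standard library are available. Lean on these libraries where they do the work, as an engineer would, in place of code of your own. Each camera call takes 0.05 s, during which the arm holds its last target. There are 200 camera calls.

## Working session

There is one attempt and no reset: what is moved stays moved. The work goes in short steps, Python scripts to look and compute and a shell command to move; the robot and the scene stay as the last step left them, time stands still between calls to the robot, and variables do not carry over. Pictures are saved under pics/ and viewed, at most 10 in all, crops included, and the job is handed in when it is done.

```bash
mkdir -p pics; cat > h.py <<'E'
import numpy as np,cv2
from bench import robot
from scipy.spatial.transform import Rotation as R
def cam(n):
    c=robot.calibration(n)
    if 'extrinsics' in c: return np.array(c['mtx']),np.array(c['extrinsics'])
    o=robot.get_obs();T=np.eye(4);T[:3,:3]=R.from_euler('xyz',o['ee_rot']).as_matrix();T[:3,3]=o['tool_pos']
    return np.array(c['mtx']),T@np.array(c['hand_eye'])
def snap(n):
    K,T=cam(n);im,d=robot.snapshot(n)
    v,u=np.mgrid[:400,:640]
    P=np.stack([(u-K[0,2])/K[0,0]*d,(v-K[1,2])/K[1,1]*d,d],-1)@T[:3,:3].T+T[:3,3]
    P[d==0]=np.nan
    return im,d,P
E
python3 - <<'E'
from h import *
for n in('top','scene'):
    im,d,P=snap(n);cv2.imwrite(f'pics/{n}0.png',im[...,::-1]);np.savez(f'{n}0',im=im,P=P)
    for q in('caddy_mid','dock','stop','jar','ladle'):
        print(n,q,[(np.round(b['bbox']).astype(int).tolist(),round(b['p'],2)) for b in robot.boxes_of(q,n)])
o=robot.get_obs();print(o['time'],o['tool_pos'],o['ee_rot'],o['width'],cam('top')[1][:3,3])
E
```

```text
top caddy_mid [([436, 265, 488, 311], 0.97), ([360, 276, 396, 314], 0.67), ([358, 198, 416, 257], 0.61)]
top dock [([138, 158, 336, 257], 0.69)]
top stop [([138, 157, 197, 231], 0.84)]
top jar [([259, 116, 286, 143], 0.79)]
top ladle [([341, 127, 463, 173], 0.96)]
scene caddy_mid [([305, 86, 336, 120], 0.92), ([282, 133, 340, 187], 0.57), ([342, 124, 386, 161], 0.56)]
scene dock []
scene stop [([378, 302, 459, 376], 0.6), ([288, 181, 463, 380], 0.31)]
scene jar [([266, 258, 297, 299], 0.87)]
scene ladle [([236, 138, 275, 221], 0.75)]
0.6 [0.18539449 0.51784091 0.23053968] [3.14142800e+00 6.90724687e-06 2.79779538e+00] 0.09410491924377024 [ 0.46171438 -0.06429636  1.10473306]
```

View pics/top0.png

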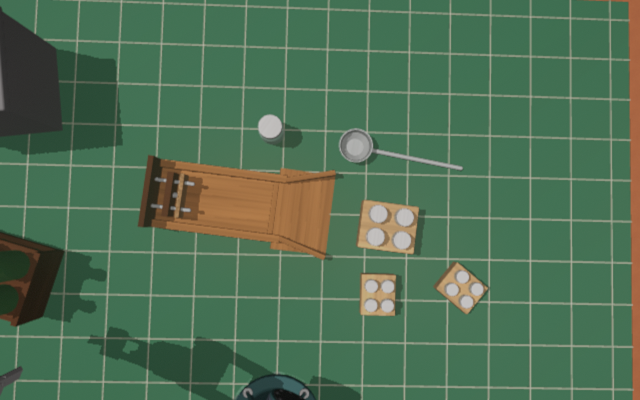

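View pics/scene0.png

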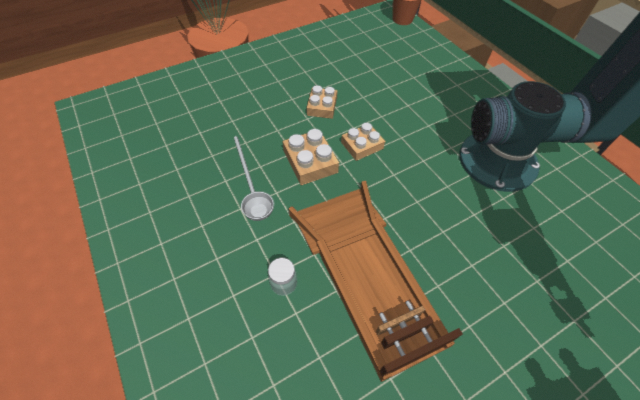

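The top view shows three caddy-like blocks: a large one at (388,227), and smaller ones at (378,295) and (462,288). The large one is meant, since the spec gives 130x110 mm. The dock's foot is at about (332,212) and it opens to the right. The pad is at (180,195), the jar at (270,128) and the ladle at (400,155).

```bash
python3 - <<'E'
from h import *
z=np.load('top0.npz');P=z['P'];im=z['im']
def rect(m):
    r=cv2.minAreaRect((P[m][:,:2]*1000).astype(np.float32));return np.round(r[0],1),np.round(r[1],1),round(r[2],2)
def box(a):
    m=np.zeros((400,640),bool);m[a[1]:a[3],a[0]:a[2]]=1;return m
Z=P[...,2]
for a in([350,190,425,262],[352,268,402,320],[430,258,494,318]):
    b=box(a);print('block',rect(b&(Z>.038)&(Z<.052)),np.nanmax(Z[b]), 'jars',rect(b&(Z>.06)))
b=box([130,150,345,265])
print('dock all',rect(b&(Z>.028)))
g=b&(Z>.029)&(Z<.039)
# guide line fits, columns 200..270
for lo,hi in((155,200),(200,260)):
    m=g&box([195,lo,265,hi]);q=P[m][:,:2];vx=cv2.fitLine(q.astype(np.float32),cv2.DIST_HUBER,0,1e-4,1e-4).ravel();n=np.array([-vx[1],vx[0]]);s=(q-vx[2:])@n
    print('guide',vx,np.percentile(s,[2,50,98]),m.sum())
# height along centreline
for u in range(150,345,4):
    v=int(194+(u-180)*.115); print(u,np.round(P[v,u]*1000).tolist(),end=' ')
c=cv2.resize(im[150:320,130:500],None,fx=2.1,fy=2.1,interpolation=2);cv2.imwrite('pics/c1.png',c[...,::-1])
E
```

```text
block (array([ 452.5, -248.5]), array([130. , 110.1]), 83.91) 0.07566721031541723 jars (array([ 452.6, -247.7]), array([99.8, 93.2]), 84.24)
block (array([ 296.2, -232.1]), array([71.3, 71.9]), 88.79) 0.05665857610854963 jars (array([0., 0.]), array([0., 0.]), 0.0)
block (array([ 314.4, -424.2]), array([72.6, 66.2]), 50.95) 0.055860368959911755 jars (array([0., 0.]), array([0., 0.]), 0.0)
dock all (array([534.7,  84.7]), array([426.5, 257.2]), 80.71)
guide [0.10325943 0.9946545  0.5705386  0.12018806] [-8.64823024e-03 -3.18880821e-05  8.60625022e-03] 549
guide [0.1027709  0.9947051  0.42974833 0.11588361] [-8.66716299e-03 -7.39310860e-05  8.78494512e-03] 552
150 [521.0, 286.0, 75.0] 154 [520.0, 285.0, 53.0] 158 [522.0, 285.0, 25.0] 162 [523.0, 279.0, 15.0] 166 [518.0, 253.0, 67.0] 170 [518.0, 244.0, 69.0] 174 [517.0, 240.0, 51.0] 178 [516.0, 227.0, 67.0] 182 [515.0, 220.0, 60.0] 186 [517.0, 219.0, 29.0] 190 [515.0, 213.0, 15.0] 194 [515.0, 203.0, 19.0] 198 [513.0, 194.0, 19.0] 202 [513.0, 185.0, 19.0] 206 [514.0, 176.0, 15.0] 210 [512.0, 167.0, 15.0] 214 [512.0, 157.0, 19.0] 218 [510.0, 148.0, 16.0] 222 [510.0, 139.0, 13.0] 226 [508.0, 130.0, 14.0] 230 [508.0, 120.0, 16.0] 234 [506.0, 110.0, 18.0] 238 [506.0, 101.0, 17.0] 242 [504.0, 92.0, 17.0] 246 [504.0, 82.0, 16.0] 250 [502.0, 73.0, 16.0] 254 [503.0, 64.0, 16.0] 258 [503.0, 54.0, 16.0] 262 [501.0, 45.0, 19.0] 266 [501.0, 36.0, 16.0] 270 [499.0, 26.0, 15.0] 274 [499.0, 17.0, 18.0] 278 [497.0, 7.0, 21.0] 282 [497.0, -2.0, 19.0] 286 [495.0, -12.0, 19.0] 290 [496.0, -21.0, 15.0] 294 [493.0, -30.0, 14.0] 298 [494.0, -39.0, 10.0] 302 [492.0, -49.0, 15.0] 306 [492.0, -58.0, 13.0] 310 [492.0, -68.0, 7.0] 314 [490.0, -77.0, 6.0] 318 [490.0, -87.0, 6.0] 322 [488.0, -97.0, 4.0] 326 [489.0, -106.0, 2.0] 330 [487.0, -116.0, 0.0] 334 [487.0, -125.0, 2.0] 338 [485.0, -135.0, 0.0] 342 [485.0, -145.0, 0.0]
```

View pics/c1.png

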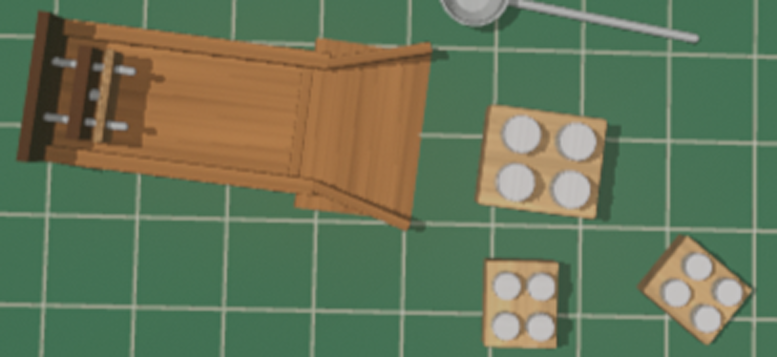

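The crop confirms it: the large caddy (block 130x110 mm, centre (0.4525,-0.2485), yaw 83.9°) is the one. The dock axis has yaw 84.1° along the line x = 0.488+0.1036y, with its origin at y≈0. The pad face is near y≈0.217. The caddy is about 10 mm to the left of the line. I'll go behind it with the fingers along its face and part closed.

```bash
python3 -m handwheel '[[[0,0,-0.042],[0.257,-0.871,0],0.3],[[0,0,-0.042],[0.257,-0.871,0],0.3],[[0,0,-0.042],[0.257,-0.871,0],0.3],[[0,0,-0.042],[0.257,-0.871,0],0.3],[[0,0,-0.042],[0.257,-0.871,0],0.3]]'
python3 -m handwheel '[[[0,0,-0.042],[0.257,-0.871,0],0.3],[[0,0,-0.042],[0.257,-0.871,0],0.3],[[0,0,-0.042],[0.257,-0.871,0],0.3],[[0,0,-0.042],[0.257,-0.871,0],0.3],[[0,0,-0.042],[0.257,-0.871,0],0.3]]'
python3 -m handwheel '[[[0,0,-0.042],[0.257,-0.871,0],0.3],[[0,0,-0.042],[0.257,-0.871,0],0.3],[[0,0,-0.042],[0.257,-0.871,0],0.3],[[0,0,-0.042],[0.257,-0.871,0],0.3],[[0,0,-0.042],[0.257,-0.871,0],0.3]]'
python3 -m handwheel '[[[0,0,-0.042],[0.257,-0.871,0],0.3],[[0,0,-0.042],[0.257,-0.871,0],0.3],[[0,0,-0.042],[0.257,-0.871,0],0.3],[[0,0,-0.042],[0.257,-0.871,0],0.3],[[0,0,-0.042],[0.257,-0.871,0],0.3]]'
```

```text
time: 1.1
tool_pos: [0.2497, 0.2985, 0.2306]
ee_rot: [3.141, 0.0, 2.466]
wrist_force: [0.7, -0.2, 1.2]
width: 0.0659
finger_force: 0.0
time: 1.6
tool_pos: [0.314, 0.0807, 0.2309]
ee_rot: [3.14, 0.001, 2.136]
wrist_force: [0.6, 0.6, 0.1]
width: 0.0658
finger_force: 0.0
time: 2.1
tool_pos: [0.3783, -0.1375, 0.2309]
ee_rot: [3.14, 0.001, 1.805]
wrist_force: [1.5, -0.2, 0.5]
width: 0.0657
finger_force: 0.0
time: 2.6
tool_pos: [0.4426, -0.3551, 0.2305]
ee_rot: [3.141, 0.0, 1.475]
wrist_force: [0.5, -0.4, -0.4]
width: 0.0659
finger_force: 0.0
```

```bash
python3 -m handwheel '[[[0,0,-0.006],[-0.02,0,-0.8],0.3],[[0,0,0],[0,0,-0.8],0.3],[[0,0,0],[0,0,-0.8],0.3],[[0,0,0],[0,0,-0.8],0.3],[[0,0,0],[0,0,-0.5],0.3]]'
python3 -m handwheel '[[[0,0,0],[0.0208,0.2,0],0.3],[[0,0,0],[0.0208,0.2,0],0.3],[[0,0,0],[0.01,0.1,0],0.3],[[0,0,0],[0.01,0.1,0],0.3],[[0,0,0],[0,0,0],0.3]]'
```

```text
time: 3.1
tool_pos: [0.44, -0.3519, 0.0419]
ee_rot: [-3.138, -0.003, 1.469]
wrist_force: [0.2, 1.1, 0.9]
width: 0.0653
finger_force: 0.0
time: 3.6
tool_pos: [0.4456, -0.3232, 0.0475]
ee_rot: [3.139, 0.002, 1.47]
wrist_force: [-0.4, -0.8, 0.4]
width: 0.0659
finger_force: 0.0
```

```bash
python3 -m handwheel '[[[0,0,0],[0.01,0.1,0],0.3],[[0,0,0],[0.018,0.1,0],0.3],[[0,0,0],[0.018,0.1,0],0.3],[[0,0,0],[0.018,0.1,0],0.3],[[0,0,0],[0.018,0.1,0],0.3]]'
python3 -m handwheel '[[[0,0,0],[0.028,0.15,0],0.3],[[0,0,0],[0.028,0.15,0],0.3],[[0,0,0],[0.028,0.15,0],0.3],[[0,0,0],[0.028,0.15,0],0.3],[[0,0,0],[0.018,0.1,0],0.3]]'
cat > loc.py <<'E'
from h import *
import sys
im,d,P=snap('top');Z=P[...,2]
D=np.array([.1031,.9947]);L=np.array([-D[1],D[0]])
q=P[...,:2]-np.array([.4879,0]);s=q@D;t=q@L
h0=float(sys.argv[1]);lo=float(sys.argv[2]);hi=float(sys.argv[3])
o=robot.get_obs();tp=np.array(o['tool_pos'])
# block: wood-coloured points at block-top height; jars: white and high
hsv=cv2.cvtColor(im,cv2.COLOR_RGB2HSV)
m=(Z>.045+h0-.012)&(Z<.105)&(abs(t)<.09)&(s>lo)&(s<hi)
w=m&(hsv[...,1]<60)&(Z>.055+h0)
lab,n=None,None
nn,lb,st,c=cv2.connectedComponentsWithStats(w.astype(np.uint8))
k=[i for i in range(1,nn) if st[i,4]>60]
C=np.array([[np.nanmean(s[lb==i]),np.nanmean(t[lb==i]),np.nanmean(Z[lb==i])] for i in k]);print('jars',np.round(C*1000,1).tolist(),'mean',np.round(C.mean(0)*1000,1))
r=cv2.minAreaRect((np.c_[s[m],t[m]]*1000).astype(np.float32));print('rect',r)
x=tp[:2]-[.4879,0];print('tool s,t',np.round([x@D*1000,x@L*1000],1),tp[2],o['wrist_force'],o['time'])
cv2.imwrite(f'pics/t{o["time"]:.1f}.png',cv2.resize(im[140:270,120:480],None,fx=2.1,fy=2.1)[...,::-1])
E
python3 loc.py 0 -.29 -.08
```

```text
time: 4.1
tool_pos: [0.4487, -0.2982, 0.0458]
ee_rot: [3.141, 0.001, 1.469]
wrist_force: [-1.0, -4.2, 2.3]
width: 0.0658
finger_force: 2.0
time: 4.6
tool_pos: [0.455, -0.2621, 0.0453]
ee_rot: [-3.141, -0.0, 1.47]
wrist_force: [-1.2, -3.6, 2.9]
width: 0.066
finger_force: 1.9
jars [[-159.0, -18.9, 68.9], [-218.3, -19.1, 69.3], [-159.1, 32.5, 69.2], [-215.3, 30.8, 68.6]] mean [-187.9    6.3   69. ]
rect ((-166.5126495361328, -0.8395919799804688), (170.97637939453125, 179.5725860595703), 0.5570112466812134)
tool s,t [-263.3    5.6] 0.04519540428085436 [ 0.20236038 -0.97325535  1.83512841] 4.65
```

```bash

python3 -m handwheel '[[[0,0,0],[0.027,0.15,0],0.3],[[0,0,0],[0.027,0.15,0],0.3],[[0,0,0],[0.027,0.15,0],0.3],[[0,0,0],[0.027,0.15,0],0.3],[[0,0,0],[0.027,0.15,0],0.3]]'
python3 -m handwheel '[[[0,0,0],[0.027,0.15,0],0.3],[[0,0,0],[0.027,0.15,0],0.3],[[0,0,0],[0.027,0.15,0],0.3],[[0,0,0],[0.027,0.15,0],0.3],[[0,0,0],[0.027,0.15,0],0.3]]'
python3 loc.py 0 -.22 -.02
```

```text
time: 5.15
tool_pos: [0.4616, -0.2246, 0.0451]
ee_rot: [-3.141, -0.001, 1.469]
wrist_force: [0.4, -3.4, -0.8]
width: 0.0656
finger_force: 1.4
time: 5.65
tool_pos: [0.4685, -0.1873, 0.0452]
ee_rot: [-3.141, -0.0, 1.469]
wrist_force: [0.2, -2.3, -1.9]
width: 0.0661
finger_force: 1.1
jars [[-85.4, -24.7, 77.6], [-139.0, -26.5, 71.6], [-85.4, 26.7, 77.3], [-132.4, 22.3, 70.6]] mean [-110.6   -0.6   74.3]
rect ((-91.07107543945312, 0.19309234619140625), (179.54112243652344, 140.99887084960938), 89.67418670654297)
tool s,t [-1.87e+02 -1.00e-01] 0.0452908693106439 [0.4974919  0.87600593 0.10933155] 5.7
```

```bash

python3 -m handwheel '[[[0,0,0],[0.0156,0.15,0],0.3],[[0,0,0],[0.0156,0.15,0],0.3],[[0,0,0],[0.0156,0.15,0],0.3],[[0,0,0],[0.0156,0.15,0],0.3],[[0,0,0],[0.0156,0.15,0],0.3]]'
python3 -m handwheel '[[[0,0,0],[0.0156,0.15,0],0.3],[[0,0,0],[0.0156,0.15,0.025],0.3],[[0,0,0],[0.0156,0.15,0.025],0.3],[[0,0,0],[0.0156,0.15,0.025],0.3],[[0,0,0],[0.0156,0.15,0.025],0.3]]'
python3 loc.py 0.01 -.15 .07
```

```text
time: 6.2
tool_pos: [0.4724, -0.15, 0.0454]
ee_rot: [-3.141, -0.0, 1.469]
wrist_force: [0.2, -2.5, -2.1]
width: 0.0657
finger_force: 1.1
time: 6.7
tool_pos: [0.4764, -0.1125, 0.0507]
ee_rot: [3.142, 0.0, 1.469]
wrist_force: [0.5, -1.7, -1.7]
width: 0.0664
finger_force: 1.2
jars [[-12.7, -25.1, 87.3], [-12.7, 26.3, 87.2]] mean [-12.7   0.6  87.3]
rect ((-26.557270050048828, 1.32904052734375), (110.05734252929688, 110.63126373291016), 89.60395050048828)
tool s,t [-111.9   -0.4] 0.050952670897311154 [-0.17545211  0.89889353 -0.12414554] 6.75
```

```bash

python3 -m handwheel '[[[0,0,0],[0.0156,0.15,0.025],0.3],[[0,0,0],[0.0156,0.15,0.025],0.3],[[0,0,0],[0.0156,0.15,0.025],0.3],[[0,0,0],[0.0156,0.15,0.025],0.3],[[0,0,0],[0.0156,0.15,0.025],0.3]]'
python3 -m handwheel '[[[0,0,0],[0.0104,0.1,0.018],0.3],[[0,0,0],[0.0104,0.1,0.018],0.3],[[0,0,0],[0.0104,0.1,0.018],0.3],[[0,0,0],[0.0104,0.1,0.018],0.3],[[0,0,0],[0.0104,0.1,0.018],0.3]]'
python3 loc.py 0.015 -.08 .12
```

```text
time: 7.25
tool_pos: [0.4805, -0.0753, 0.0572]
ee_rot: [3.141, 0.001, 1.469]
wrist_force: [0.3, -3.8, 1.1]
width: 0.0662
finger_force: 1.8
time: 7.75
tool_pos: [0.4829, -0.0493, 0.0613]
ee_rot: [-3.142, -0.003, 1.468]
wrist_force: [0.3, 0.5, -0.6]
width: 0.0662
finger_force: 0.0
jars [[60.7, -25.2, 88.4], [62.2, 26.2, 88.5]] mean [61.4  0.5 88.5]
rect ((40.62834930419922, 0.8153114318847656), (105.22411346435547, 109.9586181640625), 0.2442767471075058)
tool s,t [-48.7   0.1] 0.061098316799812126 [ 0.0921093   1.30177479 -0.49653674] 7.8
```

```bash

python3 -m handwheel '[[[0,0,0],[0.0104,0.1,0.01],0.3],[[0,0,0],[0.0104,0.1,0.01],0.3],[[0,0,0],[0.0104,0.1,0.01],0.3],[[0,0,0],[0.0104,0.1,0.01],0.3],[[0,0,0],[0.0104,0.1,0.01],0.3]]'
python3 -m handwheel '[[[0,0,0],[0.0104,0.1,0],0.3],[[0,0,0],[0.0104,0.1,0],0.3],[[0,0,0],[0.0104,0.1,0],0.3],[[0,0,0],[0.0104,0.1,0],0.3],[[0,0,0],[0.0104,0.1,0],0.3]]'
python3 loc.py 0.015 -.04 .16
```

```text
time: 8.3
tool_pos: [0.4854, -0.0252, 0.0636]
ee_rot: [-3.141, 0.0, 1.469]
wrist_force: [-1.6, -1.8, -1.4]
width: 0.0659
finger_force: 0.8
time: 8.8
tool_pos: [0.4881, -0.0003, 0.0637]
ee_rot: [3.142, -0.0, 1.469]
wrist_force: [-0.5, -1.8, -1.4]
width: 0.066
finger_force: 0.8
jars [] mean nan
rect ((91.92033386230469, 0.8254737854003906), (95.77391052246094, 109.58473205566406), 0.025062741711735725)
tool s,t [ 0.6 -0.2] 0.06375999724954375 [-0.56945097  1.03147229 -0.047686  ] 8.85loc.py:15: RuntimeWarning: Mean of empty slice.
  C=np.array([[np.nanmean(s[lb==i]),np.nanmean(t[lb==i]),np.nanmean(Z[lb==i])] for i in k]);print('jars',np.round(C*1000,1).tolist(),'mean',np.round(C.mean(0)*1000,1))
  ret = ret.dtype.type(ret / rcount)
```

```bash

python3 -m handwheel '[[[0,0,0],[0.0083,0.08,0],0.3],[[0,0,0],[0.0083,0.08,0],0.3],[[0,0,0],[0.0083,0.08,-0.02],0.3],[[0,0,0],[0.0083,0.08,-0.02],0.3],[[0,0,0],[0.0083,0.08,0],0.3]]'
python3 - <<'E'
exec(open('h.py').read())
im,d,P=snap('top');D=np.array([.1031,.9947]);L=np.array([-D[1],D[0]])
q=P[...,:2]-np.array([.4879,0]);s=q@D;t=q@L;Z=P[...,2]
for tt in(-.04,-.02,.0,.02,.04):
    m=(abs(t-tt)<.004)&(s>.1)&(s<.27);o=np.argsort(s[m]);print(tt,[(int(a*1000),int(b*1000)) for a,b in zip(s[m][o],Z[m][o])][::3])
v=cv2.resize(im[150:245,130:300],None,fx=4,fy=4,interpolation=2);cv2.imwrite('pics/a.png',v[...,::-1])
im,d,P=snap('scene');v=cv2.resize(im[200:390,250:480],None,fx=3,fy=3,interpolation=2);cv2.imwrite('pics/b.png',v[...,::-1])
print(robot.get_obs()['tool_pos'])
E
```

```text
time: 9.35
tool_pos: [0.4904, 0.0196, 0.0619]
ee_rot: [3.141, 0.0, 1.469]
wrist_force: [-0.2, -2.3, 1.2]
width: 0.066
finger_force: 1.0
-0.04 [(154, 60), (155, 63), (156, 59), (170, 17), (170, 17), (173, 14), (175, 15), (176, 19), (178, 11), (181, 10), (182, 15), (184, 17), (187, 15), (189, 16), (191, 15), (192, 13), (194, 16), (196, 13), (198, 16), (200, 17), (202, 20), (205, 18), (206, 17), (208, 13), (209, 20), (212, 16), (214, 11), (215, 15), (219, 9), (220, 15), (220, 63), (221, 54), (221, 17), (221, 45), (221, 36), (222, 61), (222, 16), (224, 60), (225, 62), (227, 64), (229, 65), (231, 61), (243, 66), (244, 55), (244, 62), (244, 46), (244, 35), (245, 64), (245, 72), (245, 56), (246, 16), (247, 68), (248, 69), (251, 65), (254, 66), (255, 69), (257, 69)]
-0.02 [(155, 63), (156, 59), (168, 12), (171, 12), (172, 14), (175, 14), (177, 15), (179, 14), (181, 16), (183, 16), (185, 13), (187, 15), (188, 16), (191, 11), (194, 15), (196, 14), (198, 16), (200, 16), (201, 18), (203, 14), (206, 11), (208, 13), (210, 15), (212, 14), (215, 14), (216, 20), (217, 20), (220, 14), (220, 44), (221,
[... 1513 characters left out ...]
(256, 72), (258, 69)]
0.04 [(153, 62), (154, 61), (156, 59), (168, 16), (170, 17), (172, 12), (174, 12), (175, 15), (177, 17), (180, 16), (182, 16), (184, 18), (187, 17), (187, 16), (189, 17), (192, 14), (193, 16), (195, 13), (198, 10), (199, 16), (201, 14), (203, 16), (206, 16), (209, 11), (210, 18), (211, 16), (213, 15), (216, 13), (218, 14), (220, 39), (220, 55), (220, 56), (221, 63), (221, 56), (221, 19), (221, 27), (222, 34), (222, 64), (223, 69), (225, 61), (227, 62), (228, 67), (243, 41), (244, 27), (244, 51), (244, 45), (244, 59), (244, 37), (244, 41), (245, 56), (245, 16), (246, 12), (248, 68), (250, 67), (251, 71), (253, 69), (254, 67), (256, 70)]
[0.49035056 0.02015481 0.06183936]
```

View pics/b.png

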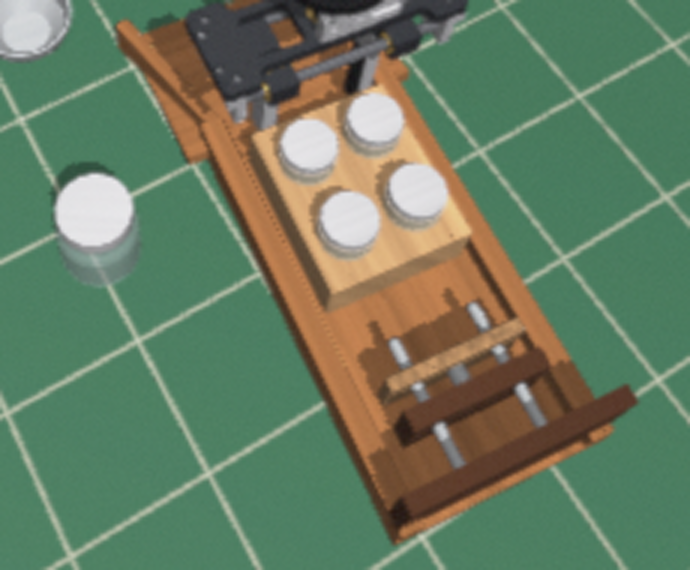

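The picture shows the caddy flat and straight between the guides (front edge at about (400,275)), with the pad (455,360) still clear. The gap is about 61 mm, so contact should come near tool s≈82 mm. I'll close the gap and then feel for it.

```bash

python3 -m handwheel '[[[0,0,0],[0.0104,0.1,0],0.3],[[0,0,0],[0.0104,0.1,0],0.3],[[0,0,0],[0.0104,0.1,0],0.3],[[0,0,0],[0.0104,0.1,0],0.3],[[0,0,0],[0.0104,0.1,0],0.3]]'
python3 -m handwheel '[[[0,0,0],[0.0083,0.08,0],0.3],[[0,0,0],[0.0083,0.08,0],0.3],[[0,0,0],[0.0083,0.08,0],0.3],[[0,0,0],[0.0083,0.08,0],0.3],[[0,0,0],[0.0083,0.08,0],0.3]]'
python3 -m handwheel '[[[0,0,0],[0.0042,0.04,0],0.3],[[0,0,0],[0.0042,0.04,0],0.3],[[0,0,0],[0.0021,0.02,0],0.3],[[0,0,0],[0.0021,0.02,0],0.3],[[0,0,0],[0.0021,0.02,0],0.3]]'
```

```text
time: 9.95
tool_pos: [0.4928, 0.0447, 0.0618]
ee_rot: [3.141, 0.0, 1.469]
wrist_force: [0.6, -3.1, 1.4]
width: 0.0655
finger_force: 1.3
time: 10.45
tool_pos: [0.4949, 0.0646, 0.0618]
ee_rot: [3.141, 0.0, 1.469]
wrist_force: [0.4, -3.4, 0.8]
width: 0.0658
finger_force: 1.4
time: 10.95
tool_pos: [0.4956, 0.0713, 0.0618]
ee_rot: [3.141, 0.0, 1.469]
wrist_force: [-0.5, -2.5, 1.1]
width: 0.066
finger_force: 1.4
```

```bash

python3 -m handwheel '[[[0,0,0],[0.0021,0.02,0],0.3],[[0,0,0],[0.0021,0.02,0],0.3],[[0,0,0],[0.0021,0.02,0],0.3],[[0,0,0],[0.0021,0.02,0],0.3],[[0,0,0],[0.0021,0.02,0],0.3]]'
for i in 1 2; do python3 -m handwheel '[[[0,0,0],[0.002,0.02,0],0.3]]'; python3 -m handwheel '[[[0,0,0],[0.002,0.02,0],0.3]]'; done
```

```text
time: 11.45
tool_pos: [0.4961, 0.0764, 0.0618]
ee_rot: [3.141, 0.0, 1.469]
wrist_force: [0.2, -2.4, 1.6]
width: 0.0656
finger_force: 1.4
time: 11.55
tool_pos: [0.4962, 0.0774, 0.0617]
ee_rot: [3.142, 0.0, 1.469]
wrist_force: [-0.5, -2.9, 2.2]
width: 0.0656
finger_force: 1.4
time: 11.65
tool_pos: [0.4963, 0.0784, 0.0617]
ee_rot: [3.142, 0.0, 1.469]
wrist_force: [-0.1, -2.4, 1.6]
width: 0.0659
finger_force: 1.4
time: 11.75
tool_pos: [0.4964, 0.0794, 0.0617]
ee_rot: [3.142, 0.0, 1.469]
wrist_force: [0.1, -2.1, 1.7]
width: 0.0658
finger_force: 1.4
time: 11.85
tool_pos: [0.4965, 0.0804, 0.0618]
ee_rot: [3.142, 0.0, 1.469]
wrist_force: [-0.4, -3.0, 1.8]
width: 0.0659
finger_force: 1.4
```

```bash

for i in 1; do python3 -m handwheel '[[[0,0,0],[0.002,0.02,0],0.3]]'; python3 -m handwheel '[[[0,0,0],[0.002,0.02,0],0.3]]';python3 -m handwheel '[[[0,0,0],[0.002,0.02,0],0.3]]'; done | egrep 'pos|force'
```

```text
tool_pos: [0.4966, 0.0814, 0.0617]
wrist_force: [-0.3, -2.9, 1.6]
finger_force: 1.4
tool_pos: [0.4967, 0.0822, 0.0618]
wrist_force: [0.5, -3.7, 1.9]
finger_force: 2.0
tool_pos: [0.4967, 0.0828, 0.0618]
wrist_force: [-1.1, -6.0, 2.5]
finger_force: 2.8
```

Contact came at y≈0.0818. The baseline finger force is 1.4 each, so about 5 each means roughly 3 mm of give.

```bash

(python3 -m handwheel '[[[0,0,0],[0.002,0.02,0],0.3]]'; python3 -m handwheel '[[[0,0,0],[0.002,0.02,0],0.3]]') | egrep 'pos|force'
```

```text
tool_pos: [0.4968, 0.0833, 0.0618]
wrist_force: [-0.9, -7.2, 2.9]
finger_force: 3.4
tool_pos: [0.4968, 0.0838, 0.0618]
wrist_force: [-0.3, -7.3, 2.7]
finger_force: 4.1
```

```bash

(python3 -m handwheel '[[[0,0,0],[0.002,0.02,0],0.3]]'; python3 -m handwheel '[[[0,0,0],[0.002,0.02,0],0.3]]'; python3 -m handwheel '[[[0,0,0],[0,0,0],0.3],[[0,0,0],[0,0,0],0.3],[[0,0,0],[0,0,0],0.3],[[0,0,0],[0,0,0],0.3]]') | egrep 'pos|force'
```

```text
tool_pos: [0.4969, 0.0843, 0.0617]
wrist_force: [-1.9, -9.3, 3.1]
finger_force: 4.7
tool_pos: [0.4969, 0.0848, 0.0618]
wrist_force: [-2.1, -10.0, 3.8]
finger_force: 5.4
tool_pos: [0.497, 0.0849, 0.0618]
wrist_force: [-0.7, -9.3, 3.2]
finger_force: 4.8
```

About 3.1 mm of give (roughly 7 N on the pad), held. Backing off slowly along the push line.

```bash

python3 -m handwheel '[[[0,0,0],[-0.002,-0.02,0],0.3],[[0,0,0],[-0.002,-0.02,0],0.3],[[0,0,0],[-0.002,-0.02,0],0.3],[[0,0,0],[-0.002,-0.02,0],0.3],[[0,0,0],[-0.002,-0.02,0],0.3]]'
python3 -m handwheel '[[[0,0,0],[-0.002,-0.02,0],0.3],[[0,0,0],[-0.002,-0.02,0],0.3],[[0,0,0],[-0.002,-0.02,0],0.3],[[0,0,0],[-0.002,-0.02,0],0.3],[[0,0,0],[-0.002,-0.02,0],0.3]]'
python3 -m handwheel '[[[0,0,0],[-0.0104,-0.1,0],0.3],[[0,0,0],[-0.0208,-0.2,0],0.3],[[0,0,0],[-0.0208,-0.2,0],0.3],[[0,0,0],[-0.0208,-0.2,0],0.3],[[0,0,0],[0,0,0],0.3]]'
python3 - <<'E'
exec(open('h.py').read())
im,d,P=snap('top');D=np.array([.1031,.9947]);L=np.array([-D[1],D[0]])
q=P[...,:2]-np.array([.4879,0]);s=q@D;t=q@L;Z=P[...,2]
for a,b,n in((.052,.067,'block'),(.076,.1,'jars')):
    m=(Z>a)&(Z<b)&(abs(t)<.058)&(s>.075)&(s<.218);r=cv2.minAreaRect((np.c_[s[m],t[m]]*1000).astype(np.float32));print(n,r,np.median(Z[m]))
print(np.unique(np.round(s[(abs(t)<.03)&(Z>.025)&(Z<.062)&(s>.2)&(s<.235)],3),return_counts=True))
v=cv2.resize(im[150:245,130:300],None,fx=4,fy=4,interpolation=2);cv2.imwrite('pics/a2.png',v[...,::-1])
for n in('jar','ladle'):print(n,robot.boxes_of(n,'top')[:1])
E
```

```text
time: 13.45
tool_pos: [0.4967, 0.083, 0.0616]
ee_rot: [3.141, -0.001, 1.469]
wrist_force: [1.3, -0.4, 1.0]
width: 0.0657
finger_force: 0.4
time: 13.95
tool_pos: [0.4961, 0.0774, 0.0617]
ee_rot: [-3.142, -0.0, 1.469]
wrist_force: [1.2, 0.1, -0.2]
width: 0.0658
finger_force: 0.0
time: 14.45
tool_pos: [0.4924, 0.0408, 0.0618]
ee_rot: [3.141, 0.0, 1.467]
wrist_force: [-0.2, 0.1, -0.0]
width: 0.0656
finger_force: 0.0
block ((155.00682067871094, 0.5489273071289062), (126.20191192626953, 109.81889343261719), 0.14419633150100708) 0.061213708305440706
jars ((192.6241912841797, 0.4495582580566406), (26.441287994384766, 92.03935241699219), 0.6914957165718079) 0.08594304030733568
(array([0.201, 0.202, 0.203, 0.204, 0.205, 0.206, 0.207, 0.208, 0.209,
       0.21 , 0.211, 0.212, 0.213, 0.214, 0.215, 0.216, 0.217, 0.218,
       0.219, 0.22 , 0.221, 0.222, 0.223, 0.225, 0.226, 0.228, 0.23 ,
       0.231, 0.232, 0.234]), array([ 2,  3,  1,  3,  3,  3,  3,  4,  4,  4,  3,  6,  5,  7,  8,  7,  7,
        7,  9,  7, 10,  6,  4,  1,  3,  1,  1,  2,  4,  1]))
jar [{'bbox': [258.8, 118.2, 286.0, 143.9], 'p': 0.56}]
ladle [{'bbox': [338.5, 126.2, 462.3, 173.1], 'p': 0.92}]
```

View pics/a2.png

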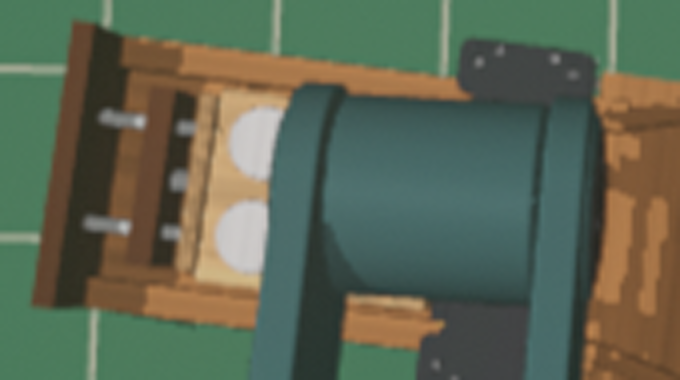

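The caddy's front edge at (215,180) touches the pad at (200,180). It is flat, straight and centred, and the jar and ladle are where they were. Handing in.

```bash
python3 -c "
from bench import robot
print(robot.close_job())"
```

```text
the job is handed in; nothing more can be done
None
```

The job is handed in, with no verdict returned: the caddy went over the lip, pressed the pad in by about 3 mm (an estimated 7 N), and at the last look rested flat and straight against it, with the jar and ladle where they were.

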